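# Refit the slide warmer's knob and switch it to warm

## Robot

A 7-joint arm with a two-finger parallel gripper is mounted at the origin on the work surface. World frame = base frame: x ahead of the robot, y to its left, z up, the work surface at z = 0. Lengths are in m, angles in rad, forces in N, time in s.
With the tool pointing down it reaches from about 0.425 to 0.875 m from the base axis. Payload 4.7 kg.
Tool frame: the origin (TCP) lies midway between the tips of the shut fingers; the grasp point (between the pads) lies 19 mm behind it; z points along the fingers, y is the line along which they close (so a half turn about z gives the same grasp; the last joint's range is limited). The gripper opens to 87 mm and grips with 3 to 60 N. Pads are 19 mm wide; open, the fingers measure 117 mm over their backs; the gripper's body (75 mm by 190 mm) begins 51 mm behind the grasp point.
Start: joints at [-1.281, 0.321, -0.07, 1.45, 0.023, 1.371, -0.057], TCP at [0.177, 0.625, 0.223] pointing down, gripper open.
Joint ranges: [-2.86, 2.86], [-0.3, 2.09], [-1.38, 1.24], [0.06, 2.45], [-1.56, 4.7], [0.09, 2.05], [-2.69, 2.69]. Speed limits (rad/s): [2.57, 2.57, 3.14, 3.14, 3.14, 3.14, 3.14].

## Interface

Orientations are given as [roll, pitch, yaw] about the fixed x, y, z axes, in that order (R = Rz(yaw) Ry(pitch) Rx(roll)).
In Python, from rig import sense, camera, camera_info, close_job gives the robot as it stands.
- The arm moves only by the tool move_arm, never from a script. Its argument "motion" is one flat list of numbers, 5 for each row, row after row: the closure, from 0 (fully open) to 1 (shut), then the shift along the world's x, y, z in mm, then the turn about the world's z in rad. A call has 1 to 10 rows; each row is the pose to reach, as a shift and turn from the pose commanded when the call began; what a row does not reach only later rows make up. A row lasts 1/12 s, in which the tool goes at most 41.7 mm and 7.16 degrees, less where a joint would pass 70% of its speed; a pose out of reach is approached as far as the arm can. A call with a gripper value outside its range is refused whole. The fingers move at their own pace and stop on an object; "grip_force" is the grip in N (left out, the last holds). Time passes only in rows, so rows that repeat a pose let the fingers close. It gives the time, the measured TCP pose, the force, the opening and the grip force at its end, in the units of the state.
- sense(): the state, without advancing time (a new reading comes with each control period).
- camera(name): name is "scene" or "top" or "wrist"; returns (picture, depth): 420x560x3 uint8, red, green, blue; 420x560 float32, m along the optical axis (not along the pixel's ray), 0 where there is no reading.
- camera_info(name): a dict with "fx", "fy", "cx", "cy" (pixels), "world_from_camera" (4x4, takes a point from camera to world coordinates). Camera axes: x right, y down, z forward; pixel columns grow to the right and rows downward; lengths in m; the calibration is good to about 2 mm. A picture is of the moment at which its call begins: read the wrist's pose just before it. camera_info takes no time and is no camera call; for the wrist camera it gives the pose at the moment of the call.
- close_job(): hands the job in; it is judged then, once.
The state is a dict: "t": time; "q": joint angles; "qd": joint speeds; "joint_torque": joint torques, N m; "position": TCP position; "orientation": TCP orientation; "force": force on the tool from outside, world axes, zero at the start; "moment": the same for the moment, N m; "finger_gap": opening from 0.0 (shut) to 1.0 (fully open); "gripper_force": force on a finger pad.
Only numpy, scipy, OpenCV 4.12 (cv2) and the standard library are available. Lean on these libraries where they do the work, as an engineer would, in place of code of your own. Each camera call takes 0.05 s, during which the arm holds its last target. There are 200 camera calls.

## Task

The slide warmer's knob has come off and stands on the bench. Fit it fully home on the square spindle while the control is still at off, press it down against its spring and turn it clockwise, under the steel guard, to the warm position at the far stop; let it spring back up there and leave the knob fitted. Leave the beaker, the jar and the dish where they are.

Things in the scene. Friction and masses are not known exactly. Their poses are not given: they have to be found in the camera images.
- knob: Loose black plastic knob, 48 mm tall, 55-115 g, standing on the bench bore down. Foot: square block 36 x 36 mm, 24 mm high, with a blind square bore 18.5 x 18.5 mm, 20 mm deep, opening down; bore sides parallel to the block's, along the knob's x and y. Fits the spindle in any of four quarter turns. Origin: centre of the underside; z up.
- bar_mid (a point): Middle of the knob's grip bar, 36 mm above its underside. The bar stands on the foot block: 50 mm long (knob's x), 16 mm thick (knob's y), 24 mm tall, from 24 to 48 mm above the underside.
- spindle_seat (a point): On the axis of the white slide warmer's control, on top of a round steel skirt 50 mm across; 76 mm above the bench when up. A steel spindle rises 18 mm from here: 16 mm square for 11 mm, then tapering to 6 mm square at the tip; the fitted knob's underside rests here (1.2 mm room each side, about 0.17 rad idle turn each way). x, y lie along the spindle's sides; z up. All turns and sinks together.
- tab_end (a point): End of the pointer tab, a round steel bar 7 mm thick that sticks out of the skirt along the spindle's +x to 35 mm from the axis; it turns and sinks with the spindle.
- guard_top (a point): Top middle of the fixed steel guard, a bridge 28 to 45 mm from the spindle's axis, level with the skirt's top when up. The tab passes under it only when pressed down. The off gap is before it, the warm gap past it (clockwise), with a stop post at the far end of each. The warmer is a box 300 x 200 mm, its control deck 60 mm above the bench.
- plunger (a joint): How far the spindle is pressed down, in m: 0 up, 0.008 fully down. A spring pushes it up: 6 N at the top, 12 N fully down.
- spindle (a joint): Spindle angle in rad, growing clockwise seen from above. Up, the tab stands in the off gap (0 to 0.42; it starts there) or the warm gap (1.10 to 1.30, the far stop). Between them the guard blocks it unless pressed at least 6 mm (better fully). Released in the warm gap it springs up; released under the guard it stays caught. Friction 0.04 N m.
- beaker: Bystander: small open glass beaker, 60 mm across, 75 mm tall, on the bench. Origin: centre of its underside.
- jar: Bystander: small white lidded jar, 52 mm across, 70 mm tall, on the bench. Origin: centre of its underside.
- dish: Bystander: clear flat dish, 90 mm across, 15 mm tall, on the bench. Origin: centre of its underside.
Things that resemble listed ones, but are neither listed nor needed, are in the scene too. There is more than one size of the knob; the one meant has the size given above.

How it is judged:
On the way, in this order (a step that is already met when the one before it is completed fails the run):
1. the knob is fully home on the spindle, with the control still at off (z of knob in the frame of spindle_seat between -0.003 and 0.003 m and horizontal distance between knob and spindle_seat below 0.0035 m and angle between knob's own z axis and vertical below 0.12 rad and value of joint spindle below 0.5 rad), for 0.1 s.
2. with the knob on it, the spindle is pressed down and turned under the guard (value of joint plunger above 0.005 m and value of joint spindle above 0.65 rad and horizontal distance between knob and spindle_seat below 0.006 m), for 0.02 s.
At the end, for the whole second after the job is handed in: The spindle stands in the warm gap (joint over 1.05 rad), sprung up (less than 2 mm down), and the knob is on it fully home (within 3 mm of the skirt, 3.5 mm of the axis, upright within 0.12 rad) and at rest (value of joint spindle above 1.05 rad and value of joint plunger below 0.002 m and z of knob in the frame of spindle_seat between -0.003 and 0.003 m and horizontal distance between knob and spindle_seat below 0.0035 m and angle between knob's own z axis and vertical below 0.12 rad and linear speed of knob below 0.02 m/s); the robot touches nothing.
It fails at once if the beaker is pushed more than 30 mm or tipped (distance of beaker from where it was at the start of the episode above 0.03 m or angle between beaker's own z axis and vertical above 0.5 rad).
It fails at once if the jar is pushed more than 30 mm or tipped (distance of jar from where it was at the start of the episode above 0.03 m or angle between jar's own z axis and vertical above 0.5 rad).
It fails at once if the dish is pushed more than 30 mm or tipped (distance of dish from where it was at the start of the episode above 0.03 m or angle between dish's own z axis and vertical above 0.5 rad).
It also fails if it takes over 58 s, if anything falls off the work surface, if the arm or the gripper's body presses on something with over 40 N, if the wrist force passes 120 N, or if a joint passes its speed limit or range.

## Working session

There is one attempt and no reset: what is moved stays moved. The work goes in short steps, Python scripts to look and compute and a tool call to move; the robot and the scene stay as the last step left them, time stands still between calls to the robot, and variables do not carry over. Pictures are saved under pics/ and viewed, at most 10 in all, crops included, and the job is handed in when it is done.

Besides the shell and the picture viewer there is one more tool, called after "Call:" by a JSON object that holds its "op" and its "data". move_arm: Moves the arm, as the interface text tells. Its arguments: {"type":"object","properties":{"motion":{"type":"array"},"grip_force":{"type":"number"}},"required":["motion"]}

```bash
mkdir -p pics && cat > h.py <<'E'
import numpy as np, cv2
from rig import sense, camera, camera_info, close_job
def grab(n,tag):
    i=camera_info(n); p,d=camera(n)
    cv2.imwrite(f'pics/{tag}.png',p[:,:,::-1]); np.savez(f'pics/{tag}.npz',p=p,d=d,K=[i['fx'],i['fy'],i['cx'],i['cy']],T=i['world_from_camera'])
    return p,d,i
def load(tag):
    z=np.load(f'pics/{tag}.npz'); return z['p'],z['d'],z['K'],z['T']
def cloud(d,K,T):
    v,u=np.mgrid[:d.shape[0],:d.shape[1]]
    P=np.stack([(u-K[2])/K[0]*d,(v-K[3])/K[1]*d,d],-1)@T[:3,:3].T+T[:3,3]
    P[d<=0]=np.nan; return P
def ray(uv,K,T,z):
    uv=np.atleast_2d(uv).astype(float)
    r=np.c_[(uv[:,0]-K[2])/K[0],(uv[:,1]-K[3])/K[1],np.ones(len(uv))]@T[:3,:3].T
    return T[:3,3]+r*((z-T[2,3])/r[:,2])[:,None]
E
python3 - <<'E'
from h import *
for n in ('top','scene','wrist'):
    p,d,i=grab(n,n+'0'); print(n,i['fx'],np.round(i['world_from_camera'],3).tolist())
print(sense())
E
```

```text
top 416.9537186870883 [[-0.022, -0.996, 0.085, 0.487], [-1.0, 0.024, 0.02, -0.133], [-0.022, -0.085, -0.996, 0.777], [0.0, 0.0, 0.0, 1.0]]
scene 403.573494260959 [[0.82, 0.476, -0.318, 0.787], [0.572, -0.665, 0.48, -0.523], [0.017, -0.575, -0.818, 0.711], [0.0, 0.0, 0.0, 1.0]]
wrist 311.69354153821087 [[0.272, 0.934, 0.233, 0.114], [0.962, -0.263, -0.067, 0.643], [-0.001, 0.243, -0.97, 0.385], [0.0, 0.0, 0.0, 1.0]]
{'t': 0.15, 'q': array([-1.28093489,  0.32165009, -0.07007625,  1.45140949,  0.02259136,
        1.37079979, -0.0569042 ]), 'qd': array([ 0.00147141, -0.00065063,  0.00144275, -0.00297713, -0.00019679,
       -0.00088077, -0.00091927]), 'joint_torque': array([-1.52999487e-04, -4.91794467e+01, -4.04740786e-01, -3.12875783e+01,
       -6.39312691e-02,  4.04552976e-02,  1.29528548e-04]), 'position': array([0.17691282, 0.62501861, 0.22170701]), 'orientation': array([-3.14011451e+00,  8.14536250e-05,  2.86584198e+00]), 'force': array([-0.46434928,  0.76289063,  0.40322826]), 'moment': array([-0.00503815,  0.03161216, -0.01923433]), 'gripper_force': 0.0, 'finger_gap': 0.9969941641007873}
```

View pics/top0.png

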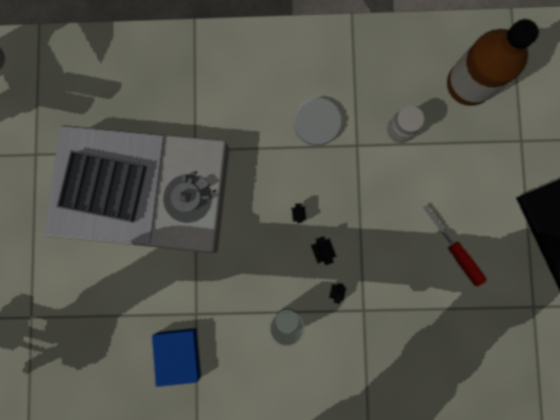

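View pics/scene0.png

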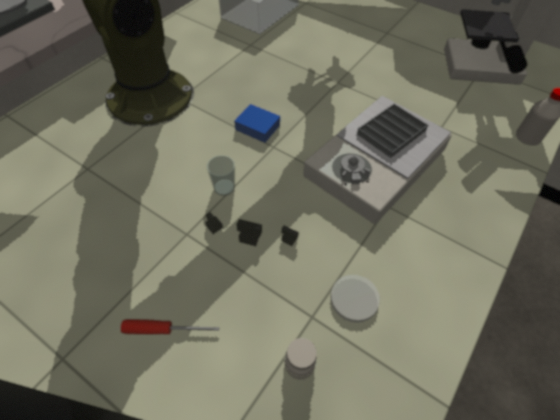

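The top view shows three black knobs at (299,213), (324,250) and (338,293), with the control at about (190,195). The beaker is at (287,325), the dish at (318,120) and the jar at (405,122). I'll measure the knobs and the control next.

```bash
python3 - <<'E'
from h import *
p,d,K,T=load('top0'); P=cloud(d,K,T)
for (u,v) in ((299,213),(324,250),(338,293)):
    w=P[v-25:v+25,u-25:u+25]; im=p[v-25:v+25,u-25:u+25].max(-1)
    m=(w[...,2]>0.008)&(im<45); q=w[m]; zt=np.percentile(q[:,2],95)
    top=q[q[:,2]>zt-0.006]; r=cv2.minAreaRect((top[:,:2]*1000).astype(np.float32)); r2=cv2.minAreaRect((q[:,:2]*1000).astype(np.float32))
    print((u,v),m.sum(),'zt',round(zt,4),'top',np.round(r[0],1),np.round(r[1],1),round(r[2],1),'all',np.round(r2[0],1),np.round(r2[1],1),round(r2[2],1),len(top))
w=P[160:235,150:230]; print('spindle max z',np.nanmax(w[...,2]))
big=np.hstack([cv2.resize(p[160:235,150:230],(400,375),interpolation=cv2.INTER_CUBIC),cv2.resize(p[190:310,275:365],(281,375),interpolation=cv2.INTER_CUBIC)])
cv2.imwrite('pics/c1.png',np.clip(big[:,:,::-1]*2.0,0,255))
for n,(u,v) in dict(beaker=(287,325),jar=(407,120),dish=(318,120)).items(): print(n,np.round(P[v,u],3))
E
```

```text
(299, 213) 207 zt 0.0363 top [ 538.1 -163.5] [75.6 22. ] 32.9 all [ 538.1 -162.4] [75.1 28.7] 29.1 118
(324, 250) 480 zt 0.0498 top [ 489.1 -194.9] [49.4 15.9] 18.8 all [ 488.9 -194.5] [49.4 35.3] 19.1 259
(338, 293) 247 zt 0.0355 top [ 412.8 -218.8] [11.7 35.3] 75.8 all [ 413.  -218.4] [24.7 35.6] 75.3 135
spindle max z 0.09610091443329438
beaker [ 0.354 -0.126  0.003]
jar [ 0.71  -0.342  0.069]
dish [ 0.732 -0.192  0.014][ WARN:0@0.560] global loadsave.cpp:1063 imwrite_ Unsupported depth image for selected encoder is fallbacked to CV_8U.
```

View pics/c1.png

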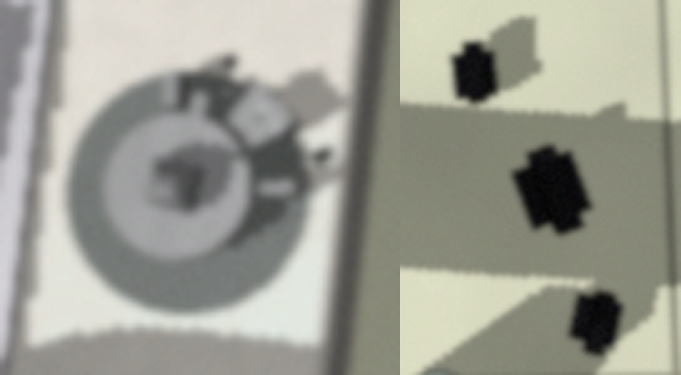

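The middle knob is the right size: its bar measures 49.4 x 16 mm, its top is at 0.05 m, and the bar axis is at +19°. The crop shows the skirt at about (178,187), with the guard to the upper right. I need a closer view of the control from the wrist camera.

```bash
python3 - <<'E'
from h import *
p,d,K,T=load('top0')
print(ray([(185.6,197.4)],K,T,.076),ray([(202,183),(195,172),(214.5,191)],K,T,.076))
P=cloud(d,K,T)
for u,v in ((150,150),(80,150),(185,212),(202,183)): print(P[v,u].round(3))
E
```

```text
[[0.5834022  0.04151675 0.076     ]] [[ 0.60748492  0.01332025  0.076     ]
 [ 0.62682103  0.02524085  0.076     ]
 [ 0.59317014 -0.00797732  0.076     ]]
[0.67  0.107 0.065]
[0.673 0.23  0.067]
[0.56  0.046 0.061]
[0.607 0.013 0.077]
```

Call:
{"op": "move_arm", "data": {"motion": [0, 40, -40, 0, 0, 0, 80, -80, 0, 0, 0, 120, -120, 0, 0, 0, 160, -160, 0, 0, 0, 195, -200, 20, 0, 0, 230, -240, 30, 0, 0, 260, -280, 30, 0, 0, 290, -320, 30, 0, 0, 320, -360, 30, 0, 0, 350, -400, 30, 0]}}

```text
t: 0.98
position: [0.4559, 0.3163, 0.2489]
orientation: [3.141, 0.0, 2.866]
force: [1.3, 1.7, 0.1]
finger_gap: 1.001
gripper_force: 0.0
```

Call:
{"op": "move_arm", "data": {"motion": [0, 10, -40, 0, 0, 0, 20, -80, 0, 0, 0, 30, -120, 0, 0, 0, 40, -150, 0, 0, 0, 43, -180, 0, 0, 0, 43, -180, 0, 0, 0, 43, -180, 0, 0, 0, 43, -180, 0, 0]}}

```text
t: 1.65
position: [0.4976, 0.1388, 0.2485]
orientation: [3.141, -0.001, 2.866]
force: [-0.3, 1.2, 0.4]
finger_gap: 0.996
gripper_force: 0.0
```

```bash
python3 - <<'E'
from h import *
print(sense()['position'],sense()['qd'].round(3))
p,d,i=grab('wrist','w1')
cv2.imwrite('pics/w1b.png',np.clip(p[:,:,::-1].astype(float)*1.8,0,255).astype(np.uint8))
E
```

```text
[0.49760848 0.13880336 0.24846413] [-0.017  0.007 -0.021 -0.003 -0.     0.     0.002]
```

View pics/w1b.png

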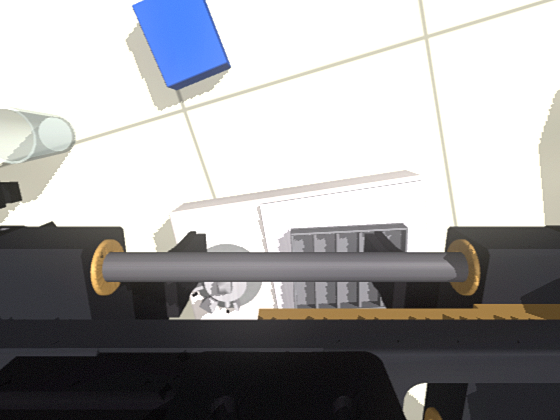

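The wrist view shows the gripper hiding the lower half, with the control half-hidden at (225,275). I'll shift so it sits in the upper half.

Call:
{"op": "move_arm", "data": {"motion": [0, 40, -30, -10, 0, 0, 80, -60, -20, 0, 0, 120, -88, -30, 0, 0, 125, -88, -40, 0, 0, 125, -88, -40, 0, 0, 125, -88, -40, 0, 0, 125, -88, -40, 0]}}

```text
t: 2.28
position: [0.6225, 0.0523, 0.2081]
orientation: [3.141, -0.002, 2.868]
force: [0.0, 0.6, 0.2]
finger_gap: 1.0
gripper_force: 0.0
```

```bash
python3 - <<'E'
from h import *
print(sense()['position'],sense()['qd'].round(3))
p,d,i=grab('wrist','w2')
c=ray([(0,0)],[i['fx'],i['fy'],i['cx'],i['cy']],i['world_from_camera'],.076)
T=i['world_from_camera'];q=(np.array([.583,.0415,.076])-T[:3,3])@T[:3,:3]
u,v=int(q[0]/q[2]*i['fx']+i['cx']),int(q[1]/q[2]*i['fy']+i['cy']);print(u,v)
x0,y0=max(u-65,0),max(v-60,0);print(x0,y0)
cv2.imwrite('pics/w2b.png',cv2.resize(np.clip(p[y0:y0+120,x0:x0+130,::-1].astype(float)*1.2,0,255).astype(np.uint8),None,fx=5,fy=5,interpolation=cv2.INTER_CUBIC))
E
```

```text
[0.62245696 0.05229458 0.20807747] [-0.012 -0.036 -0.006  0.001  0.002 -0.001  0.001]
262 160
197 100
```

View pics/w2b.png

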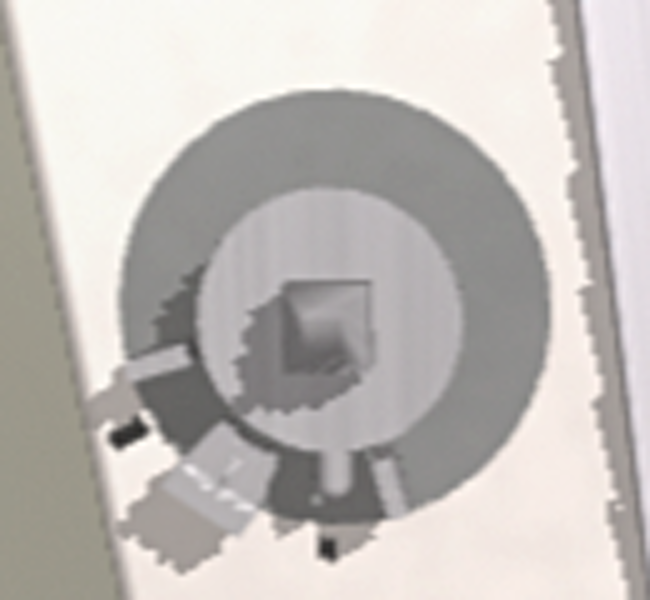

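The control shows clearly. The skirt is centred at about crop (330,320), the tab end is at (340,490) in the off gap, and the guard is at (235,475). The warm gap and its stop are at (160,360), and the spindle square runs from (287,282) to (371,372).

```bash
python3 - <<'E'
from h import *
p,d,K,T=load('w2')
o=np.array([197,100]); f=lambda a:(np.array(a)+.5)/5-.5+o
rim=ray(f([(197,320),(463,320),(330,187),(236,226),(424,226),(424,414),(330,452)]),K,T,.076)[:,:2]*1000
c,r=cv2.minEnclosingCircle(rim.astype(np.float32)); 
A=np.c_[2*rim,np.ones(len(rim))]; s=np.linalg.lstsq(A,(rim**2).sum(1),rcond=None)[0]; print('skirt fit',s[:2].round(1),'r',np.sqrt(s[2]+s[0]**2+s[1]**2).round(1),c,r)
# skirt by depth
P=cloud(d,K,T); w=P[100:220,197:327].reshape(-1,3); w=w[np.hypot(w[:,0]-s[0]/1e3,w[:,1]-s[1]/1e3)<.024]; print('z',np.percentile(w[:,2],[5,50,95]).round(4))
e=ray(f([(287,283),(371,281),(372,360),(287,372)]),K,T,.087)[:,:2]*1000; print('sq',e.round(1))
for a,b in ((0,1),(1,2),(0,3)): v=e[b]-e[a]; print(np.linalg.norm(v).round(1),np.arctan2(v[1],v[0]).round(3))
t=ray(f([(338,488)]),K,T,.073)[0,:2]*1000; v=t-s[:2]; print('tab',t,np.linalg.norm(v),np.arctan2(v[1],v[0]))
ps=ray(f([(160,358),(388,485),(240,465)]),K,T,.074)[:,:2]*1000-s[:2]; print('posts,guard',np.arctan2(ps[:,1],ps[:,0]),np.hypot(*ps.T))
m=sense(); print(m['position'],m['orientation'])
E
```

```text
skirt fit [585.9  41.2] r 25.0 (585.79833984375, 41.2039794921875) 25.1589412689209
z [0.0762 0.0776 0.0933]
sq [[576.1  36.8]
 [579.8  51.5]
 [593.7  47.7]
 [591.6  32. ]]
15.2 1.322
14.3 -0.271
16.2 -0.297
tab [617.72492913  33.097158  ] 32.80727793831327 -0.2507432220067945
posts,guard [-1.63134628  0.04643093 -0.84992187] [33.65417866 33.68160832 33.40241705]
[0.62247144 0.05258843 0.20885625] [ 3.14041462e+00 -5.39322695e-04  2.86908204e+00]
```

Call:
{"op": "move_arm", "data": {"motion": [0, -15, -38, 0, 0, 0, -30, -76, -5, 0, 0, -45, -114, -10, 0, 0, -60, -152, -20, 0, 0, -78, -190, -28, 0, 0, -96, -225, -28, 0, 0, -96, -236, -28, 0, 0, -96, -236, -28, 0, 0, -96, -236, -28, 0, 0, -96, -236, -28, 0]}}

```text
t: 3.17
position: [0.5281, -0.183, 0.1813]
orientation: [3.14, 0.001, 2.87]
force: [0.1, 0.6, 0.7]
finger_gap: 0.999
gripper_force: 0.0
```

```bash
python3 - <<'E'
from h import *
m=sense(); print(m['position'],m['orientation'],m['qd'].round(3))
p,d,i=grab('wrist','w3'); _,_,K,T=load('w3')
P=cloud(d,K,T); dk=p.max(-1)
near=np.hypot(P[...,0]-.489,P[...,1]+.195)<.04
for lo,hi in ((.04,.056),(.006,.056)):
    mk=(near&(P[...,2]>lo)&(P[...,2]<hi)).astype(np.uint8); q=P[mk>0]; print(mk.sum(),np.median(q[:,2]).round(4))
    ct=max(cv2.findContours(mk,cv2.RETR_EXTERNAL,cv2.CHAIN_APPROX_NONE)[0],key=cv2.contourArea)[:,0,:]
    r=cv2.minAreaRect((ray(ct,K,T,.048)[:,:2]*1000).astype(np.float32)); print(np.round(r[0],1),np.round(r[1],1),r[2])
    print(ct.min(0),ct.max(0))
x0,y0,x1,y1=*ct.min(0),*ct.max(0)
cv2.imwrite('pics/w3b.png',cv2.resize(np.clip(p[max(y0-25,0):y1+25,max(x0-25,0):x1+25,::-1].astype(float)*2,0,255).astype(np.uint8),None,fx=4,fy=4,interpolation=cv2.INTER_CUBIC))
E
```

```text
[ 0.52812291 -0.18296372  0.181287  ] [3.13957880e+00 1.19512937e-03 2.86979275e+00] [-0.008  0.011 -0.005 -0.001  0.003  0.001  0.005]
913 0.0492
[ 489.5 -195.6] [49.8 16.6] 18.958221435546875
[239 136] [281 186]
1597 0.0481
[ 488.6 -193.1] [49.8 34.4] 18.79326629638672
[237 135] [286 186]
```

View pics/w3b.png

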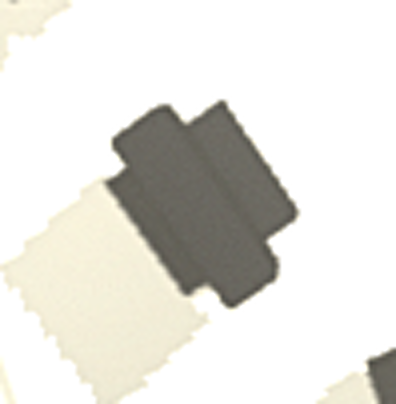

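The wrist view confirms the knob, with the bar running diagonally at (489.5, -195.6) mm and 19°. I'll move above it, turn, and lower with the fingers part-closed.

Call:
{"op": "move_arm", "data": {"motion": [0.3, -10, -3, -20, 0.12, 0.3, -20, -6, -40, 0.24, 0.3, -30, -10, -60, 0.36, 0.3, -38.6, -12.6, -80, 0.48, 0.3, -38.6, -12.6, -90, 0.602, 0.3, -38.6, -12.6, -90, 0.602, 0.3, -38.6, -12.6, -110, 0.602, 0.3, -38.6, -12.6, -135, 0.602, 0.3, -38.6, -12.6, -153.5, 0.602, 0.3, -38.6, -12.6, -153.5, 0.602], "grip_force": 20}}

```text
t: 4.05
position: [0.4871, -0.196, 0.0245]
orientation: [3.138, -0.004, -2.816]
force: [-2.6, 1.5, -0.2]
finger_gap: 0.701
gripper_force: 0.0
```

```bash
python3 -c "
from h import *
m=sense();print(m['position'],m['orientation'],m['qd'].round(2),m['q'].round(3),m['force'])"
```

```text
[ 0.48706608 -0.196024    0.02453037] [ 3.1384703  -0.00442582 -2.81566161] [-0.   -0.04  0.02 -0.04  0.03  0.05 -0.01] [-0.139  0.276  0.529  1.982 -0.171  0.933  2.374] [-2.60441599  1.48229054 -0.19764418]
```

Call:
{"op": "move_arm", "data": {"motion": [0.3, 0, 0, 0, 0, 0.3, 0, 0, 0, 0]}}

```text
t: 4.22
position: [0.49, -0.1982, 0.0286]
orientation: [-3.14, 0.002, -2.815]
force: [-0.1, 0.1, -0.2]
finger_gap: 0.695
gripper_force: 0.0
```

Call:
{"op": "move_arm", "data": {"motion": [0.3, 0, 2, -1, 0, 0.3, 0, 2, -1, 0, 0.3, 0, 2, -1, 0]}}

```text
t: 4.47
position: [0.4892, -0.1964, 0.0271]
orientation: [-3.141, 0.002, -2.815]
force: [0.0, -0.3, 0.1]
finger_gap: 0.697
gripper_force: 0.0
```

Call:
{"op": "move_arm", "data": {"motion": [0.3, 0, 0, 0, 0]}}

```text
t: 4.55
position: [0.4888, -0.1966, 0.0268]
orientation: [-3.141, 0.001, -2.816]
force: [-0.0, 0.1, 0.8]
finger_gap: 0.702
gripper_force: 0.0
```

Call:
{"op": "move_arm", "data": {"motion": [0.3, 0.7, 1, 0, 0, 0.3, 0.7, 1, 0, 0, 1, 0.7, 1, 0, 0, 1, 0.7, 1, 0, 0, 1, 0.7, 1, 0, 0, 1, 0.7, 1, 0, 0, 1, 0.7, 1, 0, 0], "grip_force": 35}}

```text
t: 5.13
position: [0.489, -0.1956, 0.0261]
orientation: [3.141, -0.0, -2.815]
force: [-0.2, 0.2, -1.0]
finger_gap: 0.405
gripper_force: 0.0
```

Call:
{"op": "move_arm", "data": {"motion": [1, 0, 0, 0, 0, 1, 0, 0, 0, 0, 1, 0, 0, 0, 0, 1, 0, 0, 0, 0, 1, 0, 0, 0, 0]}}

```text
t: 5.55
position: [0.4891, -0.1956, 0.0261]
orientation: [3.142, 0.0, -2.815]
force: [0.4, -0.6, -0.7]
finger_gap: 0.181
gripper_force: 35.0
```

Call:
{"op": "move_arm", "data": {"motion": [1, 0, 0, 30, 0, 1, 0, 0, 65, 0, 1, 0, 0, 100, 0, 1, 0, 0, 112, 0, 1, 12, 30, 115, -0.1, 1, 26, 65, 115, -0.2, 1, 41, 100, 115, -0.3, 1, 55, 135, 115, -0.4, 1, 69, 170, 115, -0.5, 1, 82, 200, 115, -0.591]}}

```text
t: 6.38
position: [0.5711, 0.0076, 0.1404]
orientation: [3.141, -0.001, 2.874]
force: [0.9, 0.2, -1.7]
finger_gap: 0.182
gripper_force: 35.0
```

Call:
{"op": "move_arm", "data": {"motion": [1, 10, 26, 0, 0, 1, 10, 26, 0, 0, 1, 10, 26, 0, 0, 1, 10, 26, 0, 0, 1, 10, 26, 0, 0]}}

```text
t: 6.8
position: [0.5805, 0.0286, 0.1407]
orientation: [-3.141, -0.001, 2.875]
force: [0.3, -0.6, -1.9]
finger_gap: 0.183
gripper_force: 35.0
```

Call:
{"op": "move_arm", "data": {"motion": [1, 5.3, 12.6, 0, 0, 1, 5.3, 12.6, 0, 0, 1, 5.3, 12.6, 0, 0, 1, 5.3, 12.6, 0, 0]}}

```text
t: 7.13
position: [0.5863, 0.043, 0.1411]
orientation: [-3.141, 0.0, 2.877]
force: [0.3, 0.4, -1.5]
finger_gap: 0.179
gripper_force: 35.0
```

```bash
python3 - <<'E'
from h import *
m=sense(); print(m['position'],m['orientation'],m['q'].round(2))
p,d,i=grab('scene','s1')
T=i['world_from_camera'];q=(np.array([.586,.041,.1])-T[:3,3])@T[:3,:3]
u,v=int(q[0]/q[2]*i['fx']+i['cx']),int(q[1]/q[2]*i['fy']+i['cy']);print(u,v)
cv2.imwrite('pics/s1b.png',cv2.resize(np.clip(p[v-60:v+60,u-65:u+65,::-1].astype(float)*2,0,255).astype(np.uint8),None,fx=4.5,fy=4.5,interpolation=cv2.INTER_CUBIC))
E
```

```text
[0.58633334 0.04298312 0.14110363] [-3.14149964e+00  9.38454390e-07  2.87691445e+00] [-0.49  0.25  0.43  1.73 -0.11  1.18  1.28]
355 155
```

View pics/s1b.png

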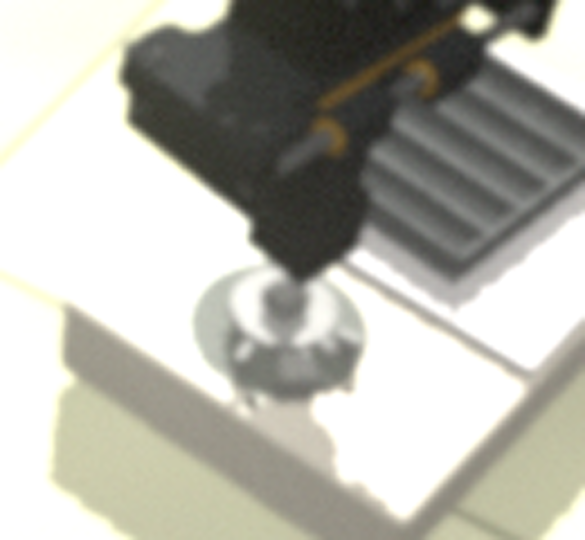

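The scene view shows the gripped knob hanging just above the spindle at crop (285,290). I'll lower it in steps and watch the force.

Call:
{"op": "move_arm", "data": {"motion": [1, -0.3, -1.2, -10, 0, 1, -0.3, -1.2, -20, 0, 1, -0.3, -1.2, -24, 0, 1, -0.3, -1.2, -26, 0, 1, -0.3, -1.2, -26, 0]}}

```text
t: 7.6
position: [0.5853, 0.0417, 0.1139]
orientation: [-3.141, -0.002, 2.877]
force: [-0.6, -0.7, -0.7]
finger_gap: 0.184
gripper_force: 35.0
```

Call:
{"op": "move_arm", "data": {"motion": [1, 0, 0, -2, 0, 1, 0, 0, -4, 0, 1, 0, 0, -4, 0]}}

```text
t: 7.85
position: [0.586, 0.0419, 0.1109]
orientation: [3.142, -0.0, 2.877]
force: [-1.0, -0.6, -1.4]
finger_gap: 0.184
gripper_force: 35.0
```

Call:
{"op": "move_arm", "data": {"motion": [1, 0, 0, -2, 0, 1, 0, 0, -4, 0, 1, 0, 0, -5, 0, 1, 0, 0, -5, 0]}}

```text
t: 8.18
position: [0.5859, 0.0419, 0.1058]
orientation: [-3.141, -0.0, 2.877]
force: [-0.2, 0.4, -0.2]
finger_gap: 0.184
gripper_force: 35.0
```

Call:
{"op": "move_arm", "data": {"motion": [1, 0, 0, -2, 0, 1, 0, 0, -3, 0, 1, 0, 0, -3.5, 0, 1, 0, 0, -3.5, 0]}}

```text
t: 8.52
position: [0.586, 0.0419, 0.1024]
orientation: [-3.142, -0.0, 2.877]
force: [0.2, -1.0, -1.0]
finger_gap: 0.185
gripper_force: 35.0
```

Call:
{"op": "move_arm", "data": {"motion": [1, 0, 0, -1, 0, 1, 0, 0, -1, 0, 1, 0, 0, -1, 0]}}

```text
t: 8.77
position: [0.5862, 0.0419, 0.102]
orientation: [3.141, 0.0, 2.877]
force: [-0.5, -0.7, 2.1]
finger_gap: 0.183
gripper_force: 35.0
```

Call:
{"op": "move_arm", "data": {"motion": [1, 0, 0, -1, 0, 1, 0, 0, -1, 0, 1, 0, 0, -1, 0]}}

```text
t: 9.02
position: [0.5863, 0.0419, 0.1011]
orientation: [3.141, 0.001, 2.877]
force: [-0.8, -1.2, 4.7]
finger_gap: 0.185
gripper_force: 35.0
```

Call:
{"op": "move_arm", "data": {"motion": [1, 0, 0, 0, 0, 1, 0, 0, -2, 0, 1, 0, 0, -4, 0, 1, 0, 0, -6, 0, 1, 0, 0, -8, 0, 1, 0, 0, -9, 0, 1, 0, 0, -9, 0], "grip_force": 55}}

```text
t: 9.6
position: [0.5865, 0.0419, 0.0939]
orientation: [3.141, 0.001, 2.877]
force: [-4.7, -0.4, 15.7]
finger_gap: 0.178
gripper_force: 55.0
```

Call:
{"op": "move_arm", "data": {"motion": [1, 0, 0, -0.5, -0.1, 1, 0, 0, -0.5, -0.2, 1, 0, 0, -0.5, -0.3, 1, 0, 0, -0.5, -0.4, 1, 0, 0, -0.5, -0.5, 1, 0, 0, -0.5, -0.6, 1, 0, 0, -0.5, -0.7, 1, 0, 0, -0.5, -0.8, 1, 0, 0, -0.5, -0.9, 1, 0, 0, -0.5, -0.9, 1]}}

```text
validation failed for argument at $.mo...
```

Call:
{"op": "move_arm", "data": {"motion": [1, 0, 0, -0.5, -0.1, 1, 0, 0, -0.5, -0.2, 1, 0, 0, -0.5, -0.3, 1, 0, 0, -0.5, -0.4, 1, 0, 0, -0.5, -0.5, 1, 0, 0, -0.5, -0.6, 1, 0, 0, -0.5, -0.7, 1, 0, 0, -0.5, -0.8, 1, 0, 0, -0.5, -0.9, 1, 0, 0, -0.5, -0.9]}}

```text
t: 10.43
position: [0.5869, 0.0409, 0.0938]
orientation: [3.14, 0.001, 1.972]
force: [-5.4, -2.1, 17.4]
finger_gap: 0.179
gripper_force: 55.0
```

```bash
python3 -c "
from h import *
m=sense();print(m['position'],m['orientation'],m['moment'],m['force'],m['q'].round(2))"
```

```text
[0.5868736  0.04092432 0.09384274] [3.14015423e+00 7.17357857e-04 1.97195604e+00] [-0.52613321  1.55132123 -0.04376657] [-5.43579951 -2.12272081 17.38957881] [-0.59  0.31  0.56  1.78 -0.19  1.1   0.44]
```

Call:
{"op": "move_arm", "data": {"motion": [1, 0, 0, 0, -0.08, 1, 0, 0, 0, -0.16, 1, 0, 0, 0, -0.24, 1, 0, 0, 0, -0.32, 1, 0, 0, 0, -0.38, 1, 0, 0, 0, -0.38]}}

```text
t: 10.93
position: [0.5865, 0.0403, 0.0938]
orientation: [3.141, 0.001, 1.594]
force: [-6.8, -3.0, 19.7]
finger_gap: 0.181
gripper_force: 55.0
```

```bash
python3 -c "
from h import *
m=sense();print(m['position'],m['orientation'],m['moment'],m['force'],m['q'].round(2))"
```

```text
[0.58650914 0.04033262 0.0938406 ] [3.14093446e+00 9.21118315e-04 1.59419818e+00] [-0.77177588  1.80596265  0.24485847] [-6.84663662 -2.99629669 19.71367205] [-0.64  0.32  0.62  1.78 -0.21  1.1   0.08]
```

Call:
{"op": "move_arm", "data": {"motion": [1, 0, 0, 0, -0.05, 1, 0, 0, 0, -0.05, 1, 0, 0, 0, -0.05]}}

```text
t: 11.18
position: [0.5863, 0.0406, 0.0938]
orientation: [3.141, 0.001, 1.547]
force: [-8.4, -2.0, 19.8]
finger_gap: 0.185
gripper_force: 55.0
```

```bash
python3 -c "
from h import *
m=sense();print(m['position'],m['orientation'],m['moment'],m['force'],m['q'].round(2))"
```

```text
[0.58626611 0.04056797 0.09384116] [3.14143887e+00 5.40434704e-04 1.54674569e+00] [-0.72926257  1.97030952  0.24248539] [-8.44064378 -1.99529996 19.8256584 ] [-0.65  0.33  0.63  1.78 -0.21  1.1   0.03]
```

Call:
{"op": "move_arm", "data": {"motion": [1, 0, 0, 2, 0, 1, 0, 0, 4, 0, 1, 0, 0, 6, 0, 1, 0, 0, 7, 0, 1, 0, 0, 8, 0, 1, 0, 0, 8, 0]}}

```text
t: 11.68
position: [0.5859, 0.0407, 0.0995]
orientation: [-3.141, 0.001, 1.546]
force: [-2.4, -1.4, 6.1]
finger_gap: 0.177
gripper_force: 55.0
```

Call:
{"op": "move_arm", "data": {"motion": [1, 0, 0, 1, 0, 1, 0, 0, 2, 0, 1, 0, 0, 2, 0]}}

```text
t: 11.93
position: [0.5859, 0.0408, 0.1012]
orientation: [-3.141, 0.001, 1.546]
force: [-3.3, -2.9, 4.9]
finger_gap: 0.175
gripper_force: 55.0
```

Call:
{"op": "move_arm", "data": {"motion": [0.7, 0, 0, 0.5, 0, 0.5, 0, 0, 0.5, 0, 0.4, 0, 0, 0.5, 0, 0.4, 0, 0, 0.5, 0, 0.4, 0, 0, 0.5, 0, 0.4, 0, 0, 0.5, 0]}}

```text
t: 12.43
position: [0.586, 0.0422, 0.1014]
orientation: [-3.142, -0.0, 1.547]
force: [-0.1, -0.2, -0.2]
finger_gap: 0.543
gripper_force: 0.0
```

Call:
{"op": "move_arm", "data": {"motion": [0.4, 0, 0, 10, 0, 0.4, 0, 0, 30, 0, 0.4, 0, 0, 60, 0, 0.4, 0, 0, 90, 0, 0.4, 0, 0, 90, 0, 0.4, 0, 40, 90, 0, 0.4, 0, 80, 90, 0, 0.4, 0, 120, 90, 0, 0.4, 0, 150, 90, 0, 0.4, 0, 150, 90, 0]}}

```text
t: 13.27
position: [0.5845, 0.2022, 0.1916]
orientation: [-3.141, -0.005, 1.559]
force: [-0.2, 0.2, 0.1]
finger_gap: 0.602
gripper_force: 0.0
```

```bash
python3 - <<'E'
from h import *
m=sense(); print(m['position'],m['force'],m['qd'].round(2))
p,d,i=grab('top','t2'); _,_,K,T=load('t2'); P=cloud(d,K,T)
mk=(np.hypot(P[...,0]-.585,P[...,1]-.041)<.045)
for lo,hi in ((.113,.135),(.094,.135)):
    q=P[mk&(P[...,2]>lo)&(P[...,2]<hi)]; r=cv2.minAreaRect((q[:,:2]*1000).astype(np.float32)); print(len(q),np.median(q[:,2]).round(4),np.round(r[0],1),np.round(r[1],1),r[2])
a=p[150:240,140:240]
p2,_,i2=grab('scene','s2'); b=p2[105:225,290:420]
cv2.imwrite('pics/f.png',np.clip(np.hstack([cv2.resize(a,(390,360),interpolation=2),cv2.resize(b,(390,360),interpolation=2)])[:,:,::-1].astype(float)*2,0,255).astype(np.uint8))
E
```

```text
[0.58447867 0.20215824 0.19159844] [-0.18204223  0.24546636  0.13191151] [ 0.04 -0.02  0.07  0.04  0.06  0.01  0.06]
357 0.124 [584.5  41.3] [50.1 16.3] 88.89324951171875
639 0.1212 [584.6  41.3] [50.1 36.3] 88.58766174316406
```

View pics/f.png

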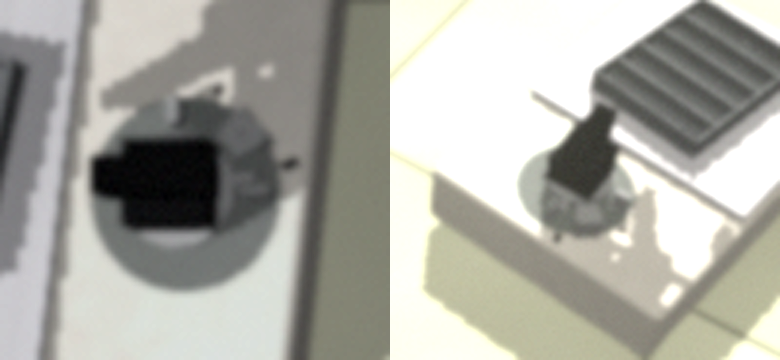

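The knob is fitted with its bar at 89°, and its top reads 0.124. I'll compare this against the depth bias from the first picture and confirm the tab has sprung up.

```bash
python3 - <<'E'
from h import *
for t,c,lo,hi in (('top0',(.489,-.195),.04,.06),('t2',(.585,.041),.113,.135)):
    p,d,K,T=load(t); P=cloud(d,K,T); mk=(np.hypot(P[...,0]-c[0],P[...,1]-c[1])<.03)
    q=P[mk&(P[...,2]>lo)&(P[...,2]<hi)]; print(t,np.percentile(q[:,2],[25,50,75]).round(4))
    g=(np.hypot(P[...,0]-.607,P[...,1]-.013)<.007); print('guard',np.median(P[g][:,2]))
    s=(np.hypot(P[...,0]-.583,P[...,1]-.0415)<.024)&(np.hypot(P[...,0]-.583,P[...,1]-.0415)>.019)&(P[...,2]<.085); print('skirt',s.sum(),np.percentile(P[s][:,2],[25,50,75]).round(4))
    b=(np.hypot(P[...,0]-.56,P[...,1]-.046)<.004); print('deck',np.median(P[b][:,2]))
    for n,x in dict(jar=(.71,-.342),dish=(.732,-.192)).items():
        print(n, np.median(P[np.hypot(P[...,0]-x[0],P[...,1]-x[1])<.01][:,2]).round(4))
E
```

```text
top0 [0.0469 0.0477 0.0486]
guard 0.07618522185378535
skirt 269 [0.0751 0.0762 0.0772]
deck 0.07601366730971426
jar 0.0696
dish 0.0147
t2 [0.1229 0.124  0.1248]
guard 0.07626477382163549
skirt 151 [0.0723 0.0759 0.077 ]
deck 0.0684670063682552
jar 0.0698
dish 0.015
```

```bash
python3 -c "
from h import *
print(close_job())"
```

```text
the job is handed in; nothing more can be done
None
```

The knob is fitted fully home, and the control is turned under the guard to the warm stop and sprung back up (knob top at 124 mm in the last camera check); the job is handed in, but `close_job()` gave no verdict.

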